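# Stand a sample tube in the bench clamp and set the clamp screw

### The job

Lift the tall sample tube out of the bin and stand it upright, fully down, in the socket of the bench clamp, and let go of it. Then turn the clamp's thumbscrew clockwise until it seats, back it off a quarter turn so the glass is not squeezed, and finish still gripping the thumbscrew there. Do not knock the tube over, and leave the two squat jars, the bottle and the beaker where they are.

Things in the scene. Friction and masses are not known exactly. Their poses are not given: they have to be found in the camera images.
- tube: Loose slim sample tube, amber glass with a white screw cap, round, 24 mm diameter and 90 mm tall (cap: top 24 mm, same diameter), about 60 g; the lowest 5 mm taper to a 16 mm flat foot. Starts upright in the bin. Origin: centre of its underside, z up its axis.
- bin: Fixed white open bin, 110 mm (x) by 220 mm (y), 40 mm tall, walls 4 mm and floor 4 mm thick. Three things stand upright in a row along its y axis, about 65 mm apart, in any order: the tall tube and two squat jars. Origin: centre of its underside.
- clamp: Fixed bench clamp, origin under its centre: base 70 (x) by 200 (y) by 40 mm tall; round socket at the +y end; at the -y end a 50 mm square tower, top at 65 mm, carrying the thumbscrew. From the tower a jaw bar (26 mm wide, 40 to 55 mm above the bench) points at the socket; the screw drives it 2.5 mm per rad tightened, touching the tube when seated, clear of it at the start.
- socket (a point): Centre of the floor of the clamp's socket, 10 mm above the bench and 55 mm from the clamp's centre along its +y. The socket is a round blind hole 28 mm in diameter, 30 mm deep, with a small chamfer, open upward (mouth 40 mm above the bench).
- wing_grip (a point): Centre of the thumbscrew's steel wing, on the vertical screw axis, 96 mm above the bench, 55 mm from the clamp's centre along its -y. The wing is an upright flat plate 10 mm thick, 54 mm long with round ends, 26 mm tall (83 to 109 mm above the bench) on a 9 mm neck. The point turns with the screw: y along the wing, x across its thickness (the way to pinch it).
- thumbscrew (a joint): How far the thumbscrew is open, rad: 0 = seated on its hard stop, growing anticlockwise seen from above; clockwise tightens. Seated, its wing lies along the clamp's length (y). It starts 1.2 to 2.3 open (under half a turn), can open to 3.1, does not rise or sink as it turns, needs about 0.05 N m and stays where it is left.
- jar_a: Bystander: squat amber jar with white cap, 40 mm diameter, 44 mm tall, loose in the bin. Origin: centre of its underside.
- jar_b: Bystander: a second jar, the same as jar_a, loose in the bin.
- bottle: Bystander: clear bottle, 64 mm diameter, 125 mm tall, loose on the bench beyond the work. Origin: centre of its underside.
- beaker: Bystander: glass beaker, 72 mm diameter, 80 mm tall, loose on the bench beyond the work. Origin: centre of its underside.
Mind the look-alikes: they are no part of the job. What is shaped like the tube but black is not meant. Of the things that look like the clamp, the smaller one is meant.

How it is judged (in metres and radians):
On the way, in this order (a step that is already met when the one before it is completed fails the run):
1. the tube is lifted out of the bin (z of tube in the frame of bin above 0.05 m), for 0.1 s.
2. the tube stands upright, fully down in the clamp's socket, and is let go (horizontal distance between tube and socket below 0.006 m and z of tube in the frame of socket below 0.005 m and angle between tube's own z axis and vertical below 0.15 rad and contact force between the fingers and tube below 0.2 N), for 0.2 s.
3. the thumbscrew is turned home onto its seat, the tube in the socket (horizontal distance between tube and socket below 0.006 m and z of tube in the frame of socket below 0.005 m and angle between tube's own z axis and vertical below 0.15 rad and value of joint thumbscrew below 0.08 rad), for 0.15 s.
At the end, for the whole second after the job is handed in: The tube stands upright (within 0.15 rad), fully down (within 5 mm) in the socket, untouched by the fingers; the thumbscrew, after having been seated (within 0.08 rad of its stop), stands a quarter turn open (1.57 rad, within 0.27 rad), still, with the gripper closed on its wing (more than 2 N) (all of step 2 and value of joint thumbscrew between 1.3 and 1.84 rad and velocity of joint thumbscrew between -0.1 and 0.1 rad/s and contact force between the fingers and thumbscrew above 2 N and distance between the grasp point and wing_grip below 0.035 m); the arm keeps its last pose, push and grip.
It fails at once if the tube is knocked over (angle between tube's own z axis and vertical above 0.7 rad).
It fails at once if a jar, the bottle or the beaker is disturbed (moved more than 30 mm) (distance of any of jar_a, jar_b, bottle, beaker from where it was at the start of the episode above 0.03 m).
It also fails if it takes over 53 s, if anything falls off the work surface, if the arm or the gripper's body presses on something with over 40 N, if the wrist force passes 120 N, or if a joint passes its speed limit or range.

### The arm

A 6-joint arm with a two-finger parallel gripper is mounted at the origin on the work surface. World frame = base frame: x ahead of the robot, y to its left, z up, the work surface at z = 0. Lengths are in m, angles in degrees, forces in N, time in s.
With the tool pointing down it reaches from about 0.275 to 0.975 m from the base axis. Payload 8.4 kg.
Tool frame: the origin (TCP) lies on the centre line of the jaws, within the pads' length; the fingertips stand arm.tip_extent ahead of it and the grasp point (between the pads) is the TCP (arm.tip_extent is the distance from the TCP to the fingertips, in m); z points along the fingers, y is the line along which they close (so a half turn about z gives the same grasp; the last joint's range is limited). The gripper opens to 92 mm and grips with 3 to 60 N. Pads are 20 mm wide; open, the fingers measure 128 mm over their backs; the gripper's body (75 mm by 189 mm) begins 69 mm behind the grasp point.
Start: joints at [66.727, 20.225, 93.587, -0, 66.188, -0.138], TCP at [0.246, 0.575, 0.234] pointing down, gripper open.
Joint ranges: [-150.9, 150.9], [-52.94, 120.26], [3.33, 152.33], [-74.26, 254.26], [0, 154.13], [-172.89, 172.89]. Speed limits (degrees/s): [127.2, 127.2, 159.86, 180, 180, 180].

### API

Orientations are given as [roll, pitch, yaw] about the fixed x, y, z axes, in that order (R = Rz(yaw) Ry(pitch) Rx(roll)).
In Python, from rig import monitor, read_camera, calibration, arm gives the robot as it stands.
- The arm moves only by the tool move_arm, never from a script. Its argument "motion" is a list of rows, each a list of 7 numbers: the turn, a rotation vector about the tool's x, y, z in degrees, then the shift along the tool's x, y, z in mm, then the opening, from 0 (shut) to 1 (fully open). In form: [[ax, ay, az, dx, dy, dz, claw], ...]. A call has 1 to 10 rows; each row shifts and turns the commanded pose from where the row before left it, along the tool's axes as they then stand; what a row does not reach is not made up. A row lasts 1/10 s, in which the tool goes at most 50 mm and 8.59 degrees, less where a joint would pass 70% of its speed; a pose out of reach is approached as far as the arm can. A call with a gripper value outside its range is refused whole. The fingers move at their own pace and stop on an object; "newtons" is the grip in N (left out, the last holds). Time passes only in rows, so rows that do not move let the fingers close. It gives the time, the measured TCP pose, the force, the opening and the grip force at its end, in the units of the state.
- monitor.read_state(): the state, without advancing time (a new reading comes with each control period).
- read_camera(name): name is "side" or "top"; returns the picture (480x640x3 uint8, red, green, blue); there is no depth.
- calibration(name): a dict with "K" (3x3 intrinsics, pixels), "position" and "attitude" of the camera in the world. Camera axes: x right, y up, looking along -z (the intrinsics and any distortion apply to the point x, -y, -z); pixel columns grow to the right and rows downward; lengths in m; the calibration is good to about 2 mm. A picture is of the moment at which its call begins. calibration takes no time and is no camera call.
- arm.job_done(): hands the job in; it is judged then, once.
The state is a dict: "clock": time; "joint_positions": joint angles; "dq": joint speeds; "effort": joint torques, N m; "position": TCP position; "ee_rot": TCP orientation; "ft_force": force on the tool from outside, world axes, zero at the start; "wrist_torque": the same for the moment, N m; "width": opening from 0.0 (shut) to 1.0 (fully open); "finger_force": force on a finger pad.
Only numpy, scipy, OpenCV 4.12 (cv2) and the standard library are available. Lean on these libraries where they do the work, as an engineer would, in place of code of your own. Each camera call takes 0.05 s, during which the arm holds its last target. There are 200 camera calls.

## Working session

There is one attempt and no reset: what is moved stays moved. The work goes in short steps, Python scripts to look and compute and a tool call to move; the robot and the scene stay as the last step left them, time stands still between calls to the robot, and variables do not carry over. Pictures are saved under pics/ and viewed, at most 10 in all, crops included, and the job is handed in when it is done.

Besides the shell and the picture viewer there is one more tool, called in YAML: its name, and indented under it one key for each argument. move_arm: Moves the arm, as the interface text tells. Its arguments: {"type":"object","properties":{"motion":{"type":"array"},"newtons":{"type":"number"}},"required":["motion"]}

```bash
mkdir -p pics; ls; python3 - <<'E'
from rig import monitor, read_camera, calibration, arm
import cv2
for n in("top","side"):
    im=read_camera(n); cv2.imwrite(f"pics/{n}0.png",im[:,:,::-1]); c=calibration(n); print(n,c)
print(arm.tip_extent, monitor.read_state())
E
```

```text
pics
top {'K': array([[513.33642596,   0.        , 315.81899407],
       [  0.        , 513.33642596, 243.06635684],
       [  0.        ,   0.        ,   1.        ]]), 'position': array([ 0.4988422 , -0.00373428,  1.03572285]), 'attitude': array([  3.36389393,   0.38368972, -89.44289798])}
side {'K': array([[580.26594129,   0.        , 318.28798696],
       [  0.        , 580.26594129, 238.5861925 ],
       [  0.        ,   0.        ,   1.        ]]), 'position': array([0.41368776, 0.71367162, 0.84844883]), 'attitude': array([  43.91824124,   -0.93254782, -165.23441511])}
0.019 {'clock': 0.1, 'joint_positions': array([ 6.67258281e+01,  2.02557684e+01,  9.36230387e+01,  1.94778013e-03,
        6.61887829e+01, -1.33726847e-01]), 'dq': array([-0.00116049, -0.0748374 , -0.16973509, -0.06072737,  0.00439016,
        0.04628533]), 'effort': array([-2.69632974e-04, -5.94902766e+01, -3.34928191e+01,  6.96994155e-02,
        1.85337570e-02, -3.87834029e-05]), 'position': array([0.24540748, 0.5743606 , 0.232982  ]), 'ee_rot': array([-1.79932414e+02, -1.93880562e-03,  1.56858766e+02]), 'ft_force': array([-0.16732802, -1.11564441, -0.01823634]), 'wrist_torque': array([-0.00829502,  0.02704552, -0.02227158]), 'finger_force': 0.0, 'width': 0.9996089985276027}
```

View pics/top0.png

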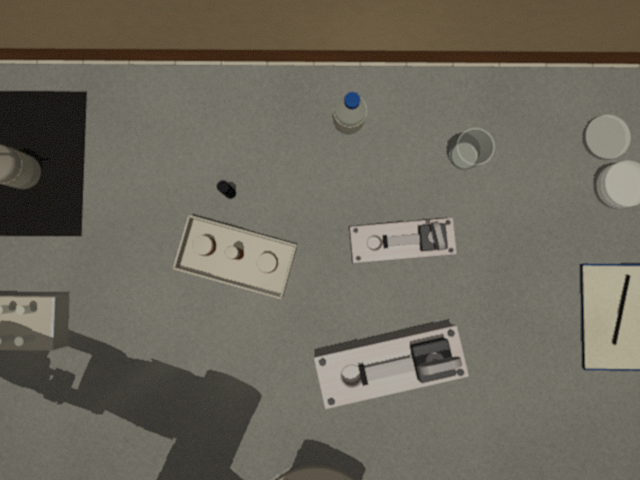

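View pics/side0.png

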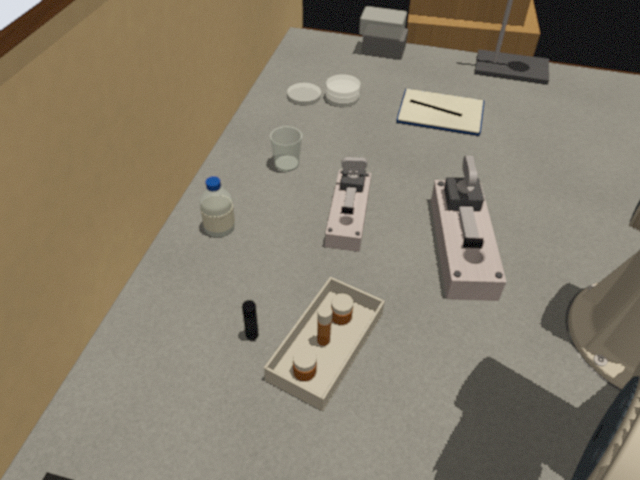

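The top view shows the tube as the middle item in the bin, at about (235,250). The small clamp is at (403,240), with its socket at (375,242) and its wing near (437,235). The side view shows the tube's cap at (325,315) and the small clamp's wing near (354,165).

```bash
cat > h.py <<'E'
import numpy as np, cv2
from scipy.spatial.transform import Rotation as R
from rig import monitor, read_camera, calibration, arm
def cam(n):
    c=calibration(n); return c["K"],c["position"],R.from_euler("xyz",c["attitude"],degrees=True).as_matrix()
def ray(n,uv):
    K,p,A=cam(n); d=np.linalg.inv(K)@np.array([uv[0],uv[1],1.]); d=A@(d*[1,-1,-1]); return p,d/np.linalg.norm(d)
def plane(n,uv,z):
    p,d=ray(n,uv); return p+d*(z-p[2])/d[2]
def proj(n,X):
    K,p,A=cam(n); q=A.T@(np.asarray(X)-p); q=K@(q*[1,-1,-1]); return q[:2]/q[2]
def tri(a,b):
    p,d=ray("top",a); q,e=ray("side",b)
    s=np.linalg.lstsq(np.c_[d,-e],q-p,rcond=None)[0]; x,y=p+d*s[0],q+e*s[1]; return (x+y)/2,np.linalg.norm(x-y)
E
python3 - <<'E'
from h import *
t=cv2.imread("pics/top0.png"); s=cv2.imread("pics/side0.png")
a=cv2.resize(t[205:300,170:302],(0,0),fx=3,fy=3,interpolation=cv2.INTER_CUBIC)
b=cv2.resize(t[205:300,342:474],(0,0),fx=3,fy=3,interpolation=cv2.INTER_CUBIC)
c=cv2.resize(s[275:380,260:392],(0,0),fx=3,fy=3,interpolation=cv2.INTER_CUBIC)
d=cv2.resize(s[150:255,290:422],(0,0),fx=3,fy=3,interpolation=cv2.INTER_CUBIC)
cv2.imwrite("pics/crop.png",np.vstack([np.hstack([a,b]),np.hstack([c,d])]))
E
```

```text
(no output)
```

View pics/crop.png

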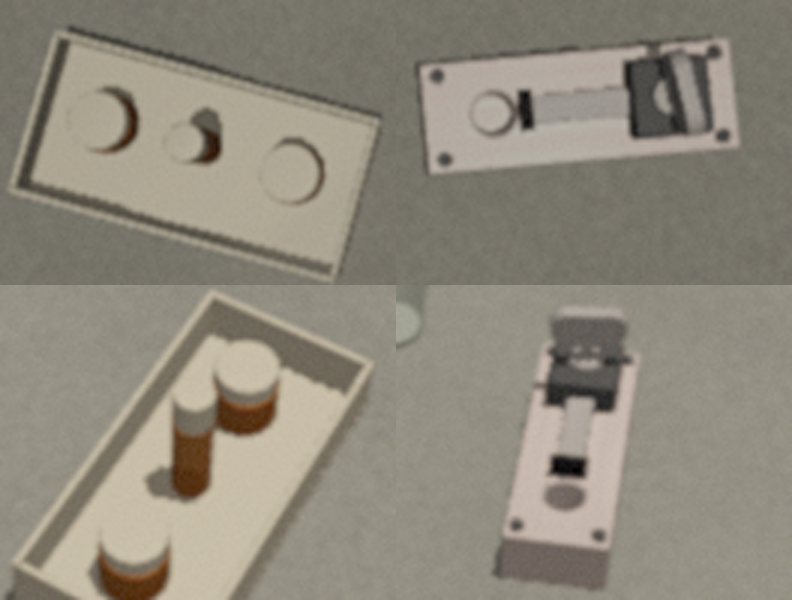

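The crop shows the tube's cap top at top-view pixel (231,252). The socket mouth is at (375,242), and the wing runs roughly across the clamp at (438–443, 223–248).

```bash
python3 - <<'E'
from h import *
np.set_printoptions(precision=4,suppress=True)
t=cv2.imread("pics/top0.png").astype(int)
A=lambda x,y:(x/3+170-1/3,y/3+205-1/3)
B=lambda x,y:((x-396)/3+342-1/3,y/3+205-1/3)
S=lambda x,y:(x/3+260-1/3,(y-285)/3+275-1/3)
D=lambda x,y:((x-396)/3+290-1/3,(y-285)/3+150-1/3)
print("tube top",plane("top",A(184,142),.094), "side",plane("side",S(195,390),.094),tri(A(184,142),S(195,390)))
print("jars",plane("top",A(101,120),.048),plane("top",A(291,172),.048))
cs=np.array([plane("top",B(*c),.04) for c in((418,64),(727,39),(740,147),(429,174))]);print(cs)
c=cs.mean(0); y=(cs[0]+cs[3]-cs[1]-cs[2])[:2]; print("len",np.linalg.norm(y)/2); y/=np.linalg.norm(y)
yaw=np.degrees(np.arctan2(-y[0],y[1])); print("clamp",c,"yaw",yaw,"sock",c[:2]+.055*y,"screw",c[:2]-.055*y)
so=plane("top",B(494,112),.04); print("sock meas",so, plane("side",D(566,497),.04))
print("screw from sock",so[:2]-.11*y)
# wing top edge
for p in((676,52),(695,130),(686,91)): print(plane("top",B(*p),.109))
print("side wing top L,R",plane("side",D(552,318),.105),plane("side",D(626,320),.105))
print("wingmid proj", proj("top",[*(c[:2]-.055*y),.109]))
E
```

```text
tube top [0.5362 0.1588 0.094 ] side [0.5365 0.1593 0.094 ] (array([0.5364, 0.1589, 0.0935]), np.float64(0.0002779156402436644))
jars [0.5517 0.2205 0.048 ] [0.5195 0.0977 0.048 ]
[[ 0.5912 -0.0607  0.04  ]
 [ 0.6093 -0.2609  0.04  ]
 [ 0.5393 -0.2689  0.04  ]
 [ 0.5199 -0.0683  0.04  ]]
len 0.20127413009878456
clamp [ 0.5649 -0.1647  0.04  ] yaw 5.337186118805676 sock [ 0.5598 -0.1099] screw [ 0.57   -0.2195]
sock meas [ 0.5604 -0.1101  0.04  ] [ 0.5584 -0.1066  0.04  ]
screw from sock [ 0.5707 -0.2196]
[ 0.5935 -0.2123  0.109 ]
[ 0.5464 -0.2236  0.109 ]
[ 0.5699 -0.2183  0.109 ]
side wing top L,R [ 0.5948 -0.2086  0.105 ] [ 0.5457 -0.2204  0.105 ]
wingmid proj [439.0017 234.9479]
```

```bash
cat > go.py <<'E'
import sys
from h import *
# usage: go.py x y z [yaw]  -> total tool-frame shift (mm) from measured pose, and turn about tool z
def go(x,y,z,yaw=None):
    s=monitor.read_state(); A=R.from_euler("xyz",s["ee_rot"],degrees=True); p=s["position"]
    if yaw is not None:
        T=R.from_euler("xyz",[180,0,yaw],degrees=True); print("turn",(A.inv()*T).as_rotvec(degrees=True).round(2))
    print("t",s["clock"],"shift mm",(A.inv().apply(np.array([x,y,z])-p)*1000).round(1),"pose",p.round(4),s["ee_rot"].round(2),"F",s["ft_force"].round(1),"w",round(s["width"],3),s["finger_force"],"q",s["joint_positions"].round(1))
if __name__=="__main__": go(*map(float,sys.argv[1:]))
E
python3 go.py .5363 .159 .2 157
```

```text
turn [-0.07 -0.   -0.14]
t 0.1 shift mm [-430.7 -267.6   33.3] pose [0.2454 0.5744 0.233 ] [-179.93   -0.    156.86] F [-0.2 -1.1 -0. ] w 1.0 0.0 q [66.7 20.3 93.6  0.  66.2 -0.1]
```

move_arm:
  motion:
    - [0, 0, 0, -20, -12, 0, 1]
    - [0, 0, 0, -36, -22, 0, 1]
    - [0, 0, 0, -36, -22, 0, 1]
    - [0, 0, 0, -36, -22, 0, 1]
    - [0, 0, 0, -36, -22, 0, 1]
    - [0, 0, 0, -36, -22, 0, 1]
    - [0, 0, 0, -36, -22, 0, 1]
    - [0, 0, 0, -36, -22, 0, 1]
    - [0, 0, 0, -36, -22, 0, 1]
    - [0, 0, 0, -36, -22, 0, 1]

```text
clock: 1.1
position: [0.48, 0.2449, 0.2334]
ee_rot: [-180.0, -0.0, 156.9]
ft_force: [0.5, 1.0, -0.7]
width: 1.0
finger_force: 0.0
```

move_arm:
  motion:
    - [0, 0, 0, -36, -22, 12, 1]
    - [0, 0, 0, -30, -19, 12, 1]
    - [0, 0, 0, -20, -12, 9, 1]
    - [0, 0, 0, 0, 0, 0, 1]
    - [0, 0, 0, 0, 0, 0, 1]
    - [0, 0, 0, 0, 0, 0, 1]

```text
clock: 1.7
position: [0.5372, 0.1647, 0.2008]
ee_rot: [180.0, -0.0, 156.9]
ft_force: [-0.0, 0.4, -0.2]
width: 0.999
finger_force: 0.0
```

```bash
python3 go.py .5363 .159 .077 157
```

```text
turn [ 0.01 -0.01 -0.11]
t 1.7 shift mm [ -1.4  -5.7 123.8] pose [0.5372 0.1647 0.2008] [ 1.7999e+02 -1.0000e-02  1.5689e+02] F [-0.   0.4 -0.2] w 0.999 0.0 q [ 16.9  16.6 103.3   0.   60.1 -50. ]
```

move_arm:
  motion:
    - [0, 0, 0, -1.4, -5.7, 15, 1]
    - [0, 0, 0, 0, 0, 25, 1]
    - [0, 0, 0, 0, 0, 25, 1]
    - [0, 0, 0, 0, 0, 25, 1]
    - [0, 0, 0, 0, 0, 20, 1]
    - [0, 0, 0, 0, 0, 14, 1]
    - [0, 0, 0, 0, 0, 0, 1]
    - [0, 0, 0, 0, 0, 0, 0.4]
    - [0, 0, 0, 0, 0, 0, 0.35]
    - [0, 0, 0, 0, 0, 0, 0.35]
  newtons: 15

```text
clock: 2.7
position: [0.5374, 0.1584, 0.0776]
ee_rot: [179.9, 0.1, 156.9]
ft_force: [-0.4, -0.3, 0.8]
width: 0.763
finger_force: 0.0
```

```bash
python3 go.py .5363 .159 .077; python3 - <<'E'
from h import *
t=read_camera("top")[:,:,::-1];s=read_camera("side")[:,:,::-1]
cv2.imwrite("pics/grasp.png",np.hstack([cv2.resize(i,(0,0),fx=2,fy=2) for i in(t[180:330,150:330],s[240:390,240:420])]))
E
```

```text
t 2.7 shift mm [1.2 0.1 0.6] pose [0.5374 0.1584 0.0776] [1.7994e+02 8.0000e-02 1.5687e+02] F [-0.4 -0.3  0.8] w 0.763 0.0 q [ 16.3  25.8 108.6   0.   45.5 -50.6]
```

View pics/grasp.png

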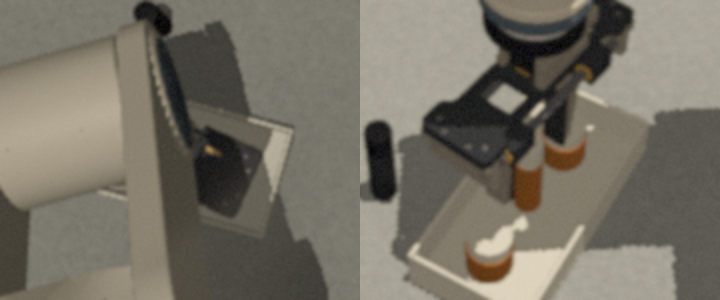

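The fingers straddle the tube, which is upright at about (528,180) in the right half, and both jars are untouched. The fingers are still closing, so I'll finish the grip.

move_arm:
  motion:
    - [0, 0, 0, 0, 0, 0, 0.3]
    - [0, 0, 0, 0, 0, 0, 0.2]
    - [0, 0, 0, 0, 0, 0, 0.1]
    - [0, 0, 0, 0, 0, 0, 0]
    - [0, 0, 0, 0, 0, 0, 0]
    - [0, 0, 0, 0, 0, 0, 0]
    - [0, 0, 0, 0, 0, 0, 0]
    - [0, 0, 0, 0, 0, 0, 0]
  newtons: 15

```text
clock: 3.6
position: [0.5367, 0.1581, 0.0766]
ee_rot: [-180.0, -0.0, 156.9]
ft_force: [-0.3, -0.0, 0.9]
width: 0.255
finger_force: 15.0
```

```bash
python3 go.py .5363 .159 .2
```

```text
t 3.6 shift mm [   0.7    0.7 -123.4] pose [0.5367 0.1581 0.0766] [-179.99   -0.    156.86] F [-0.3 -0.   0.9] w 0.255 14.999921166891 q [ 16.3  25.9 108.6  -0.   45.5 -50.6]
```

move_arm:
  motion:
    - [0, 0, 0, 0, 0, -8, 0]
    - [0, 0, 0, 0, 0, -18, 0]
    - [0, 0, 0, 0, 0, -22, 0]
    - [0, 0, 0, 0, 0, -22, 0]
    - [0, 0, 0, 0, 0, -14, 0]
    - [0, 0, 0, 0, 0, -6, 0]
    - [0, 0, 0, 0, 0, 0, 0]
    - [0, 0, 0, 0, 0, 0, 0]

```text
clock: 4.4
position: [0.5363, 0.158, 0.1659]
ee_rot: [-180.0, -0.0, 156.9]
ft_force: [0.0, -0.3, -0.1]
width: 0.257
finger_force: 15.0
```

```bash
python3 go.py .560 -.11 .165
```

```text
t 4.4 shift mm [-127.1 -237.1    0.9] pose [0.5363 0.158  0.1659] [-1.7997e+02 -4.0000e-02  1.5686e+02] F [ 0.  -0.3 -0.1] w 0.257 14.999921447597444 q [ 16.3  18.8 105.3   0.   56.  -50.6]
```

move_arm:
  motion:
    - [0, 0, 0, -7, -13, 0, 0]
    - [0, 0, 0, -14, -26, 0, 0]
    - [0, 0, 0, -14, -26, 0, 0]
    - [0, 0, 0, -14, -26, 0, 0]
    - [0, 0, 0, -14, -26, 0, 0]
    - [0, 0, 0, -14, -26, 0, 0]
    - [0, 0, 0, -14, -26, 0, 0]
    - [0, 0, 0, -14, -26, 0, 0]
    - [0, 0, 0, -14, -26, 0, 0]
    - [0, 0, 0, -8, -16, 0, 0]

```text
clock: 5.4
position: [0.5596, -0.1125, 0.1657]
ee_rot: [-180.0, -0.1, 156.8]
ft_force: [-1.0, -0.1, 0.0]
width: 0.257
finger_force: 15.0
```

move_arm:
  motion:
    - [0, 0, 0, 0, 0, 10, 0]
    - [0, 0, 0, 0, 0, 10, 0]
    - [0, 0, 0, 0, 0, 0, 0]
    - [0, 0, 0, 0, 0, 0, 0]

```text
clock: 5.8
position: [0.5598, -0.1089, 0.1458]
ee_rot: [-180.0, -0.1, 156.9]
ft_force: [-0.5, 0.2, -0.2]
width: 0.251
finger_force: 15.0
```

```bash
python3 go.py .560 -.11 .165; python3 - <<'E'
from h import *
t=read_camera("top")[:,:,::-1];s=read_camera("side")[:,:,::-1]
cv2.imwrite("pics/t1.png",t);cv2.imwrite("pics/s1.png",s)
cv2.imwrite("pics/over.png",np.hstack([cv2.resize(i,(0,0),fx=3,fy=3) for i in(t[180:330,340:470],s[120:270,285:415])]))
E
```

```text
t 5.8 shift mm [ -0.6  -1.  -19.2] pose [ 0.5598 -0.1089  0.1458] [-1.7999e+02 -1.0000e-01  1.5692e+02] F [-0.5  0.2 -0.2] w 0.251 14.99989877193002 q [-11.2  21.2 104.8   0.   54.1 -78.1]
```

View pics/over.png

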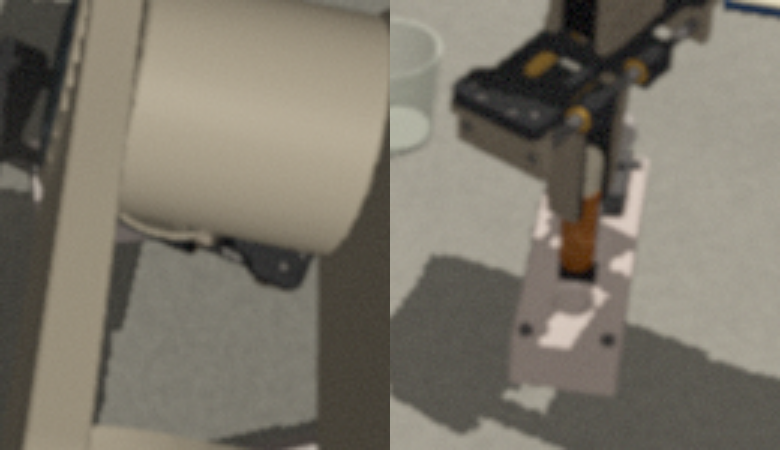

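```bash
python3 - <<'E'
from h import *
s=cv2.imread("pics/s1.png"); hsv=cv2.cvtColor(s,cv2.COLOR_BGR2HSV)
m=cv2.inRange(hsv,(5,120,40),(20,255,255)); m[:186]=0;m[215:]=0;m[:,:335]=0;m[:,365:]=0
for r in range(188,214,3):
    c=np.where(m[r])[0]; print(r,c.min() if len(c) else 0,c.max() if len(c) else 0,len(c))
for p in((.5598,-.1089),(.5592,-.1086),(.5601,-.11)):
    for z in(.073,.09): print(p,z,proj("side",[*p,z]))
print(proj("side",[.5601,-.11,.04]))
E
```

```text
188 349 353 5
191 348 353 6
194 343 353 11
197 342 352 11
200 343 352 10
203 342 352 11
206 342 351 10
209 343 351 9
212 0 0 0
(0.5598, -0.1089) 0.073 [346.73219206 207.34661893]
(0.5598, -0.1089) 0.09 [347.18463139 200.92313364]
(0.5592, -0.1086) 0.073 [346.99687719 207.50416192]
(0.5592, -0.1086) 0.09 [347.45232027 201.08067044]
(0.5601, -0.11) 0.073 [346.70745392 206.94937897]
(0.5601, -0.11) 0.09 [347.15930622 200.52608505]
[345.85752572 219.03151014]
```

move_arm:
  motion:
    - [0, 0, 0, -1.4, -0.9, 8, 0]
    - [0, 0, 0, 0, 0, 12, 0]
    - [0, 0, 0, 0, 0, 6, 0]
    - [0, 0, 0, 0, 0, 3, 0]
    - [0, 0, 0, 0, 0, 3, 0]
    - [0, 0, 0, 0, 0, 3, 0]
    - [0, 0, 0, 0, 0, 3, 0]
    - [0, 0, 0, 0, 0, 3, 0]

```text
clock: 6.7
position: [0.5614, -0.1111, 0.1055]
ee_rot: [180.0, 0.0, 156.9]
ft_force: [-0.6, -0.4, 0.3]
width: 0.26
finger_force: 15.0
```

```bash
python3 go.py .5607 -.1103 .0826
```

```text
t 6.7 shift mm [ 1.   0.5 22.9] pose [ 0.5614 -0.1111  0.1055] [1.8000e+02 2.0000e-02 1.5686e+02] F [-0.6 -0.4  0.3] w 0.26 14.999930419508019 q [-11.3  24.4 106.1   0.   49.5 -78.2]
```

move_arm:
  motion:
    - [0, 0, 0, 0.3, 0.2, 4, 0]
    - [0, 0, 0, 0, 0, 4, 0]
    - [0, 0, 0, 0, 0, 4, 0]
    - [0, 0, 0, 0, 0, 4, 0]
    - [0, 0, 0, 0, 0, 3, 0]
    - [0, 0, 0, 0, 0, 2, 0]
    - [0, 0, 0, 0, 0, 0, 0]
    - [0, 0, 0, 0, 0, 0, 0]

```text
clock: 7.5
position: [0.5612, -0.1108, 0.0846]
ee_rot: [180.0, 0.0, 156.9]
ft_force: [-0.3, -0.1, -1.2]
width: 0.253
finger_force: 15.0
```

```bash
python3 go.py .5607 -.1103 .0826
```

```text
t 7.5 shift mm [0.6 0.3 2. ] pose [ 0.5612 -0.1108  0.0846] [180.     0.   156.87] F [-0.3 -0.1 -1.2] w 0.253 14.999898444511928 q [-11.3  26.1 106.8  -0.   47.1 -78.2]
```

move_arm:
  motion:
    - [0, 0, 0, 0, 0, 1, 0]
    - [0, 0, 0, 0, 0, 1, 0]
    - [0, 0, 0, 0, 0, 0.5, 0]
    - [0, 0, 0, 0, 0, 0, 0]
    - [0, 0, 0, 0, 0, 0, 0]

```text
clock: 8.0
position: [0.5614, -0.1108, 0.0825]
ee_rot: [180.0, 0.0, 156.9]
ft_force: [-1.6, 0.1, 5.5]
width: 0.258
finger_force: 15.0
```

move_arm:
  motion:
    - [0, 0, 0, 0, 0, 0, 0.3]
    - [0, 0, 0, 0, 0, 0, 0.4]
    - [0, 0, 0, 0, 0, 0, 0.5]
    - [0, 0, 0, 0, 0, 0, 0.7]
    - [0, 0, 0, 0, 0, 0, 0.7]
    - [0, 0, 0, 0, 0, 0, 0.7]
    - [0, 0, 0, 0, 0, 0, 0.7]
    - [0, 0, 0, 0, 0, -5, 0.7]
    - [0, 0, 0, 0, 0, -20, 0.7]
    - [0, 0, 0, 0, 0, -40, 0.7]

```text
clock: 9.0
position: [0.5592, -0.1104, 0.1457]
ee_rot: [-179.9, -0.3, 156.9]
ft_force: [0.6, -0.3, 0.2]
width: 0.699
finger_force: 0.0
```

```bash
python3 go.py .57 -.2195 .18 193.5
```

```text
turn [  0.04  -0.3  -36.64]
t 9.0 shift mm [-52.6 -96.1 -34.5] pose [ 0.5592 -0.1104  0.1457] [-179.94   -0.29  156.86] F [ 0.6 -0.3  0.2] w 0.699 0.0 q [-11.3  21.2 104.7   0.   54.4 -78.2]
```

move_arm:
  motion:
    - [0, 0, 0, 0, 0, -25, 0.7]
    - [0, 0, 0, -7, -14, -10, 0.7]
    - [0, 0, 0, -15, -28, 0, 0.7]
    - [0, 0, 0, -15, -28, 0, 0.7]
    - [0, 0, 0, -12, -20, 0, 0.7]
    - [0, 0, 0, -3, -6, 0, 0.7]
    - [0, 0, 0, 0, 0, 0, 0.7]

```text
clock: 9.7
position: [0.5707, -0.2206, 0.1813]
ee_rot: [-180.0, -0.1, 156.8]
ft_force: [0.8, 0.3, -0.1]
width: 0.696
finger_force: 0.0
```

move_arm:
  motion:
    - [0, 0, -4.6, 0, 0, 0, 0.7]
    - [0, 0, -8, 0, 0, 0, 0.7]
    - [0, 0, -8, 0, 0, 0, 0.7]
    - [0, 0, -8, 0, 0, 0, 0.7]
    - [0, 0, -6, 0, 0, 0, 0.7]
    - [0, 0, -2, 0, 0, 0, 0.7]
    - [0, 0, 0, 0, 0, 0, 0.7]
    - [0, 0, 0, 0, 0, 0, 0.7]

```text
clock: 10.5
position: [0.571, -0.2187, 0.1819]
ee_rot: [180.0, -0.0, -166.6]
ft_force: [0.8, -0.5, -0.7]
width: 0.699
finger_force: 0.0
```

```bash
python3 go.py .57 -.2195 .097 193.5; python3 - <<'E'
from h import *
t=read_camera("top")[:,:,::-1];s=read_camera("side")[:,:,::-1]
cv2.imwrite("pics/t2.png",t);cv2.imwrite("pics/s2.png",s)
cv2.imwrite("pics/over2.png",np.hstack([cv2.resize(i,(0,0),fx=3,fy=3) for i in(t[180:330,340:470],s[120:270,285:415])]))
E
```

```text
turn [ 0.03 -0.02 -0.07]
t 10.5 shift mm [ 1.1 -0.6 84.9] pose [ 0.571  -0.2187  0.1819] [ 1.7997e+02 -2.0000e-02 -1.6657e+02] F [ 0.8 -0.5 -0.7] w 0.699 0.0 q [ -21.1   22.    98.     0.    60.  -124.5]
```

View pics/over2.png

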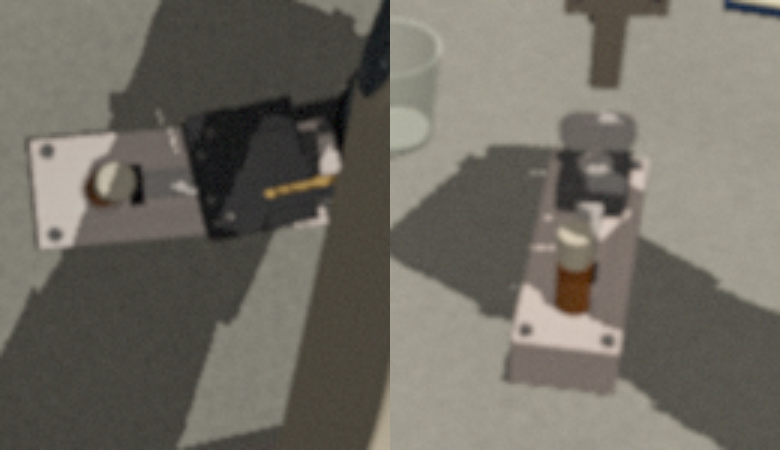

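The tube stands upright in the socket, with its cap top at about (347,198) in the side view, which matches fully down. The wing is unobstructed below the fingers, so I'll descend onto it.

move_arm:
  motion:
    - [0, 0, 0, 1, -0.6, 10, 0.7]
    - [0, 0, 0, 0, 0, 20, 0.7]
    - [0, 0, 0, 0, 0, 20, 0.6]
    - [0, 0, 0, 0, 0, 18, 0.5]
    - [0, 0, 0, 0, 0, 12, 0.4]
    - [0, 0, 0, 0, 0, 5, 0.4]
    - [0, 0, 0, 0, 0, 0, 0.3]
    - [0, 0, 0, 0, 0, 0, 0.2]
    - [0, 0, 0, 0, 0, 0, 0.1]
    - [0, 0, 0, 0, 0, 0, 0]
  newtons: 20

```text
clock: 11.6
position: [0.5705, -0.2191, 0.0979]
ee_rot: [179.9, 0.0, -166.6]
ft_force: [-0.3, 5.2, 1.2]
width: 0.111
finger_force: 20.0
```

move_arm:
  motion:
    - [0, 0, 0, 0, 0, 0, 0]
    - [0, 0, 0, 0, 0, 0, 0]
    - [0, 0, 0, 0, 0, 0, 0]
    - [0, 0, 0, 0, 0, 0, 0]
    - [0, 0, 0, 0, 0, 0, 0]

```text
clock: 12.1
position: [0.5705, -0.2192, 0.0979]
ee_rot: [179.9, 0.0, -166.6]
ft_force: [-0.8, 6.7, 3.6]
width: 0.108
finger_force: 20.0
```

```bash
python3 go.py .57 -.2195 .097 193.5; python3 -c "
from h import *
print(monitor.read_state()['wrist_torque'])"
```

```text
turn [ 0.08  0.04 -0.05]
t 12.1 shift mm [ 0.6 -0.2  0.9] pose [ 0.5705 -0.2192  0.0979] [ 1.7992e+02  4.0000e-02 -1.6655e+02] F [-0.8  6.7  3.6] w 0.108 19.99524414539337 q [-2.120e+01  2.790e+01  1.014e+02  1.000e-01  5.080e+01 -1.247e+02]
[ 1.22358071  0.09215237 -0.00965262]
```

move_arm:
  motion:
    - [0, 0, 0, 0, 0.5, 0, 0]
    - [0, 0, 4, 0, 0, 0, 0]
    - [0, 0, 7, 0, 0, 0, 0]
    - [0, 0, 8, 0, 0, 0, 0]
    - [0, 0, 8, 0, 0, 0, 0]
    - [0, 0, 8, 0, 0, 0, 0]
    - [0, 0, 8, 0, 0, 0, 0]
    - [0, 0, 8, 0, 0, 0, 0]
    - [0, 0, 8, 0, 0, 0, 0]
    - [0, 0, 6, 0, 0, 0, 0]

```text
clock: 13.1
position: [0.5707, -0.2189, 0.0979]
ee_rot: [179.9, -0.0, 128.1]
ft_force: [-0.3, 6.8, 3.9]
width: 0.106
finger_force: 20.0
```

```bash
python3 go.py .57 -.2195 .097 95.3; python3 -c "
from h import *
print(monitor.read_state()['wrist_torque'])"
```

```text
turn [ 0.08 -0.04 32.83]
t 13.1 shift mm [-0.  -0.9  0.9] pose [ 0.5707 -0.2189  0.0979] [ 1.7992e+02 -2.0000e-02  1.2813e+02] F [-0.3  6.8  3.9] w 0.106 19.991139471530914 q [-2.120e+01  2.780e+01  1.014e+02  1.000e-01  5.070e+01 -5.940e+01]
[ 1.14997509 -0.04675742  0.03275682]
```

move_arm:
  motion:
    - [0, 0, 5, 0.4, 0.3, 0, 0]
    - [0, 0, 8, 0, 0, 0, 0]
    - [0, 0, 7, 0, 0, 0, 0]
    - [0, 0, 4, 0, 0, 0, 0]
    - [0, 0, 2, 0, 0, 0, 0]
    - [0, 0, 0, 0, 0, 0, 0]
    - [0, 0, 0, 0, 0, 0, 0]

```text
clock: 13.8
position: [0.5708, -0.2188, 0.0979]
ee_rot: [179.9, -0.0, 102.5]
ft_force: [-0.1, 6.2, 5.3]
width: 0.103
finger_force: 20.0
```

```bash
python3 go.py .57 -.2195 .097 95.3; python3 -c "
from h import *
print(monitor.read_state()['wrist_torque'])"
```

```text
turn [ 0.07 -0.02  7.21]
t 13.8 shift mm [-0.5 -0.9  0.9] pose [ 0.5708 -0.2188  0.0979] [ 1.7993e+02 -2.0000e-02  1.0251e+02] F [-0.1  6.2  5.3] w 0.103 20.001863837242126 q [-2.110e+01  2.780e+01  1.014e+02  1.000e-01  5.070e+01 -3.370e+01]
[ 0.93974704  0.06339704 -0.06565457]
```

Next I turn on slowly until the stop shows up in the wrist torque.

move_arm:
  motion:
    - [0, 0, 2, 0, 0, 0, 0]
    - [0, 0, 2, 0, 0, 0, 0]
    - [0, 0, 2, 0, 0, 0, 0]
    - [0, 0, 1, 0, 0, 0, 0]
    - [0, 0, 0, 0, 0, 0, 0]
    - [0, 0, 0, 0, 0, 0, 0]

```text
clock: 14.4
position: [0.5708, -0.2188, 0.0979]
ee_rot: [179.9, -0.0, 95.5]
ft_force: [0.6, 4.7, 5.1]
width: 0.107
finger_force: 20.0
```

```bash
python3 go.py .57 -.2195 .097 95.3; python3 -c "
from h import *
print(monitor.read_state()['wrist_torque'])"
```

```text
turn [ 0.07 -0.02  0.22]
t 14.4 shift mm [-0.6 -0.9  0.9] pose [ 0.5708 -0.2188  0.0979] [ 1.7993e+02 -2.0000e-02  9.5520e+01] F [0.6 4.7 5.1] w 0.107 20.00178426504135 q [-2.110e+01  2.780e+01  1.014e+02  1.000e-01  5.070e+01 -2.670e+01]
[ 0.90574464  0.02150514 -0.09910438]
```

move_arm:
  motion:
    - [0, 0, 1, 0, 0, 0, 0]
    - [0, 0, 1, 0, 0, 0, 0]
    - [0, 0, 0, 0, 0, 0, 0]
    - [0, 0, 0, 0, 0, 0, 0]

```text
clock: 14.8
position: [0.5708, -0.2188, 0.0979]
ee_rot: [179.9, -0.0, 93.6]
ft_force: [0.1, 6.0, 5.3]
width: 0.108
finger_force: 20.2
```

```bash
python3 go.py .57 -.2195 .097 95.3; python3 -c "
from h import *
print(monitor.read_state()['wrist_torque'])"
```

```text
turn [ 0.06 -0.01 -1.74]
t 14.8 shift mm [-0.6 -0.8  0.9] pose [ 0.5708 -0.2188  0.0979] [ 1.7994e+02 -1.0000e-02  9.3560e+01] F [0.1 6.  5.3] w 0.108 20.186913013458252 q [-2.110e+01  2.780e+01  1.014e+02  1.000e-01  5.070e+01 -2.470e+01]
[0.9954047  0.03221141 0.32343616]
```

move_arm:
  motion:
    - [0, 0, 1, 0, 0, 0, 0]
    - [0, 0, 0, 0, 0, 0, 0]
    - [0, 0, 0, 0, 0, 0, 0]
    - [0, 0, 0, 0, 0, 0, 0]
  newtons: 30

```text
clock: 15.2
position: [0.5708, -0.2189, 0.0979]
ee_rot: [179.9, -0.0, 92.6]
ft_force: [0.8, 6.2, 5.8]
width: 0.114
finger_force: 30.5
```

```bash
python3 go.py .57 -.2195 .097 95.3; python3 -c "
from h import *
print(monitor.read_state()['wrist_torque'])
t=read_camera('top')[:,:,::-1];s=read_camera('side')[:,:,::-1]
cv2.imwrite('pics/seat.png',np.hstack([cv2.resize(i,(0,0),fx=3,fy=3) for i in(t[180:330,340:470],s[120:270,285:415])]))"
```

```text
turn [ 0.07 -0.01 -2.71]
t 15.2 shift mm [-0.6 -0.8  0.9] pose [ 0.5708 -0.2189  0.0979] [ 1.7993e+02 -1.0000e-02  9.2590e+01] F [0.8 6.2 5.8] w 0.114 30.48249363899231 q [-21.1  27.8 101.4   0.   50.7 -23.8]
[ 0.96913575 -0.04100412  0.62644181]
```

View pics/seat.png

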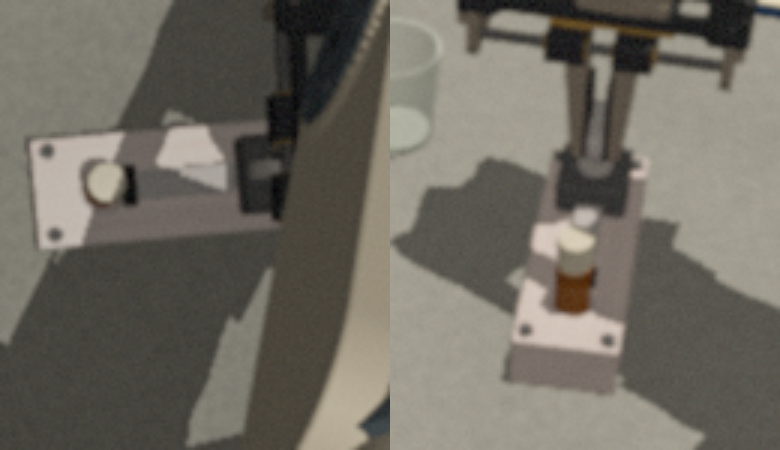

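The screw is seated: torque rose to 0.63 N m, the wing lies along the clamp at about 94.5°, and the tube is still upright at (347,205). Now I back off a quarter turn to a yaw of about 185°.

move_arm:
  motion:
    - [0, 0, -3, 0, 0, 0, 0]
    - [0, 0, -6, 0, 0, 0, 0]
    - [0, 0, -8, 0, 0, 0, 0]
    - [0, 0, -8, 0, 0, 0, 0]
    - [0, 0, -8, 0, 0, 0, 0]
    - [0, 0, -8, 0, 0, 0, 0]
    - [0, 0, -8, 0, 0, 0, 0]
    - [0, 0, -8, 0, 0, 0, 0]
    - [0, 0, -8, 0, 0, 0, 0]
    - [0, 0, -8, 0, 0, 0, 0]

```text
clock: 16.3
position: [0.5706, -0.219, 0.0979]
ee_rot: [180.0, 0.0, 165.8]
ft_force: [-0.5, 5.1, 6.8]
width: 0.108
finger_force: 30.0
```

move_arm:
  motion:
    - [0, 0, -8, 0, 0, 0, 0]
    - [0, 0, -6, 0, 0, 0, 0]
    - [0, 0, -3, 0, 0, 0, 0]
    - [0, 0, -2, 0, 0, 0, 0]
    - [0, 0, 0, 0, 0, 0, 0]
    - [0, 0, 0, 0, 0, 0, 0]
    - [0, 0, 0, 0, 0, 0, 0]
    - [0, 0, 0, 0, 0, 0, 0]

```text
clock: 17.1
position: [0.5706, -0.2191, 0.0979]
ee_rot: [180.0, 0.0, -175.5]
ft_force: [-0.6, 5.1, 6.0]
width: 0.106
finger_force: 30.0
```

```bash
python3 go.py .57 -.2195 .097 184.7; python3 -c "
from h import *
print(monitor.read_state()['wrist_torque'])
t=read_camera('top')[:,:,::-1];s=read_camera('side')[:,:,::-1]
cv2.imwrite('pics/end.png',np.hstack([cv2.resize(i,(0,0),fx=3,fy=3) for i in(t[180:330,340:470],s[120:270,285:415])]))"
```

```text
turn [ 0.01  0.05 -0.17]
t 17.1 shift mm [ 0.6 -0.4  0.9] pose [ 0.5706 -0.2191  0.0979] [ 1.7999e+02  5.0000e-02 -1.7547e+02] F [-0.6  5.1  6. ] w 0.106 29.99426543712616 q [ -21.2   27.8  101.4    0.    50.7 -115.7]
[0.85746251 0.16340892 0.03788468]
```

View pics/end.png

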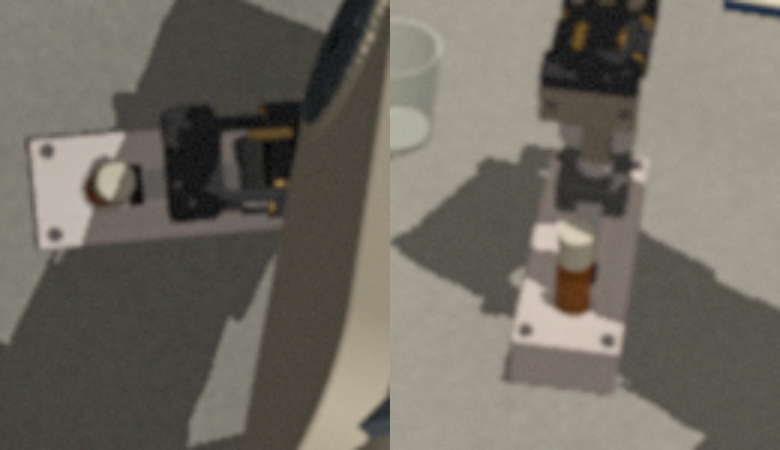

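The tube is upright in the socket at (347,205), and the fingers hold the wing across the clamp at yaw 184.5°, about 1.57 rad open. Everything is in place, so I'm handing in.

```bash
python3 -c "
from rig import arm
print(arm.job_done())"
```

```text
the job is handed in; nothing more can be done
None
```

I handed the job in at about 17 s: the tube is upright and fully down in the clamp socket, the thumbscrew was seated and backed off about 90° (1.57 rad), and the gripper is still holding the wing at 30 N; no verdict came back.

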